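# Stand the wick needle in the clear socket

## Task

Take the wick needle off its sloped rest and stand it upright in the socket block, fully home, so that its collar sits on the top of the block. One of the two sockets is clogged with hard old wax deep down, hard to see from outside: if the needle stops early, take it out and use the other. Leave the candle mould and the steel cup that stand nearby where they are.

Things in the scene. Friction and masses are not known exactly. Their poses are not given: they have to be found in the camera images.
- needle: loose wick needle, 80 g, 141 mm: steel shaft 10 mm thick, 75 mm long (end 6 mm taper to 5 mm), collar 22 mm wide, 4 mm thick, square light wooden handle 18x18 mm, 62 mm long. Origin at the tip's centre; z runs along it to the handle (collar's underside at 75 mm, handle 79 to 141). Starts lying at 45 degrees, tip low, towards the rest's -x; y level, so two handle faces stand upright
- rest: sloped aluminium rest, fixed: base plate 115x70 mm and an open-topped channel at 45 degrees, 19 mm wide, with a stop at its foot, rising along the rest's +x. Origin at the middle of the underside. It carries only the shaft; the handle sticks out free above it and can be gripped from straight above; the needle lifts straight up out of it
- block: brown wooden socket block, fixed, 70x150 mm, 85 mm high. Origin at the middle of the underside; two round sockets in its top, 40 mm either side on its y axis, 13 mm wide with a 2 mm chamfer, 80 mm deep. In one (unknown which, hidden deep down) hard wax stops the tip about 45 mm below the mouth; in the clear one the collar comes to rest on the top with the tip 75 mm below the mouth
- block_hole0 (a point): centre of the mouth of the one socket (block's +y side), level with the block's top; z is up
- block_hole1 (a point): centre of the mouth of the other socket (block's -y side), level with the block's top; z is up
- mould: candle mould, a loose upright round cylinder 68 mm in diameter and 85 mm high that stands between the things of the task; a bystander. Origin at the middle of its underside
- cup: open steel cup, loose, 64 mm in diameter at the rim and 71 mm high, upright; a bystander. Origin at the middle of its underside
There are look-alikes about, which are no part of the job. There is more than one size of the block; the job needs the larger.

How it is judged (in metres and radians):
At the end, for the whole second after the job is handed in: the needle stands released and at rest in one of the block's sockets: its tip at least 71 mm below the mouth and within 8 mm of the socket's axis, its axis within 0.08 rad of vertical (((horizontal distance between needle and block_hole0 below 0.008 m and z of needle in the frame of block_hole0 below -0.071 m) or (horizontal distance between needle and block_hole1 below 0.008 m and z of needle in the frame of block_hole1 below -0.071 m)) and angle between needle's own z axis and vertical below 0.08 rad and linear speed of needle below 0.02 m/s); the robot touches nothing.
It fails at once if the candle mould or the steel cup is shifted by more than 30 mm (distance of any of mould, cup from where it was at the start of the episode above 0.03 m).
It also fails if it takes over 45 s, if anything falls off the work surface, if the arm or the gripper's body presses on something with over 40 N, if the wrist force passes 120 N, or if a joint passes its speed limit or range.

## Robot

A 6-joint arm with a two-finger parallel gripper is mounted at the origin on a cart in front of the work surface, level with it; the furniture and walls round the work are solid. World frame = base frame: x ahead of the robot, y to its left, z up, the work surface at z = 0. Lengths are in m, angles in degrees, forces in N, time in s.
With the tool pointing down it reaches from about 0.25 to 0.725 m from the base axis. Payload 9.7 kg.
Tool frame: the origin (TCP) lies between the finger pads; the fingertips stand 19 mm ahead of it and the grasp point (between the pads) is the TCP; z points along the fingers, y is the line along which they close (so a half turn about z gives the same grasp; the last joint's range is limited). The gripper opens to 85 mm and grips with 20 to 120 N. Pads are 22 mm wide; open, the fingers measure 114 mm over their backs; the gripper's body (76 mm by 85 mm) begins 54 mm behind the grasp point. The pads swing forward as they close: fully open they stand 13 mm farther back than shut.
Start: joints at [69.844, 4.979, 10.078, 95.1, 0, 90], TCP at [0.19, 0.516, 0.25] pointing down, gripper open.
Joint ranges: [-179.16, 179.16], [-48.56, 103.87], [-65.8, 70.77], [-126.05, 130.52], [-82.76, 87.17], [-180, 180]. Speed limits (degrees/s): [127.2, 127.2, 147.25, 180, 180, 180].

## Interface

Orientations are given as [roll, pitch, yaw] about the fixed x, y, z axes, in that order (R = Rz(yaw) Ry(pitch) Rx(roll)).
In Python, from workcell import telemetry, camera, calibration, workorder gives the robot as it stands.
- The arm moves only by the tool play_rows, never from a script. Its argument "increments" is a list of rows, each a list of 3 entries, a list of its own where there are three numbers: the shift along the tool's x, y, z in mm, then the turn, a rotation vector about the tool's x, y, z in degrees, then the closure, from 0 (fully open) to 1 (shut). In form: [[[x, y, z], [ax, ay, az], jaw], ...]. A call has 1 to 20 rows; each row is the pose to reach, as a shift and turn from the pose commanded when the call began, along the tool's axes at that moment; what a row does not reach only later rows make up. A row lasts 1/10 s, in which the tool goes at most 50 mm and 8.59 degrees, less where a joint would pass 70% of its speed; a pose out of reach is approached as far as the arm can. A call with a gripper value outside its range is refused whole. The fingers move at their own pace and stop on an object; "grip_force" is the grip in N (left out, the last holds). Time passes only in rows, so rows that repeat a pose let the fingers close. It gives the time, the measured TCP pose, the force, the opening and the grip force at its end, in the units of the state.
- telemetry.get_obs(): the state, without advancing time (a new reading comes with each control period).
- camera(name): name is "scene" or "top"; returns (picture, depth): 420x560x3 uint8, red, green, blue; 420x560 float32, m along the optical axis (not along the pixel's ray), 0 where there is no reading.
- calibration(name): a dict with "vertical_fov" (degrees; the focal length in pixels is half the picture's height over the tangent of half this angle, whatever the lens; pixels are square), "cx", "cy" (the principal point, pixels), "k1" (the pictures are not rectified: a ray, as slopes to the right and down, at radius r is drawn at 1 + k1 r^2 times it, then the intrinsics apply), "rvec" (rotation vector, rad) and "tvec" (3), from world to camera coordinates, as OpenCV has them. Camera axes: x right, y down, z forward; pixel columns grow to the right and rows downward; lengths in m; the calibration is good to about 2 mm. A picture is of the moment at which its call begins. calibration takes no time and is no camera call.
- workorder.job_done(): hands the job in; it is judged then, once.
The state is a dict: "time": time; "q": joint angles; "qd": joint speeds; "joint_efforts": joint torques, N m; "ee_pos": TCP position; "tcp_rot": TCP orientation; "wrist_force": force on the tool from outside, world axes, zero at the start; "torque": the same for the moment, N m; "opening": finger opening in m; "grasp_force": force on a finger pad.
Only numpy, scipy, OpenCV 4.12 (cv2) and the standard library are available. Lean on these libraries where they do the work, as an engineer would, in place of code of your own. Each camera call takes 0.05 s, during which the arm holds its last target. There are 200 camera calls.

## Working session

There is one attempt and no reset: what is moved stays moved. The work goes in short steps, Python scripts to look and compute and a tool call to move; the robot and the scene stay as the last step left them, time stands still between calls to the robot, and variables do not carry over. Pictures are saved under pics/ and viewed, at most 10 in all, crops included, and the job is handed in when it is done.

Besides the shell and the picture viewer there is one more tool, called as name(argument=value, ...), one argument or row to a line, values as JSON. play_rows: Moves the arm, as the interface text tells. Its arguments: {"type":"object","properties":{"increments":{"type":"array"},"grip_force":{"type":"number"}},"required":["increments"]}

```bash
mkdir -p pics; cat > h.py <<'E'
import numpy as np, cv2
from workcell import telemetry, camera, calibration, workorder
def cal(n):
    c=calibration(n); f=210/np.tan(np.radians(c["vertical_fov"])/2)
    R=cv2.Rodrigues(np.array(c["rvec"],float))[0]; return c,f,R,np.array(c["tvec"],float)
def rays(n,uv):
    c,f,R,t=cal(n); uv=np.atleast_2d(np.array(uv,float))
    K=np.array([[f,0,c["cx"]],[0,f,c["cy"]],[0,0,1]])
    s=cv2.undistortPoints(uv[:,None],K,np.array([c["k1"],0,0,0,0.]))[:,0]
    return -R.T@t,np.c_[s,np.ones(len(s))],R
def plane(n,uv,z):
    o,s,R=rays(n,uv); d=s@R; return o+d*((z-o[2])/d[:,2])[:,None]
def dpts(n,uv,dep):
    o,s,R=rays(n,uv); uv=np.atleast_2d(uv).astype(int)
    return o+(s*dep[uv[:,1],uv[:,0]][:,None])@R
def proj(n,P):
    c,f,R,t=cal(n); p=np.atleast_2d(P)@R.T+t; s=p[:,:2]/p[:,2:]
    return s*(1+c["k1"]*(s**2).sum(1))[:,None]*f+[c["cx"],c["cy"]]
def shot(n,tag):
    im,d=camera(n); np.savez(f"{tag}.npz",im=im,d=d); cv2.imwrite(f"pics/{tag}.png",im[:,:,::-1]); return im,d
E
python3 - <<'E'
from h import *
for n in("scene","top"):
    shot(n,n+"0"); print(calibration(n), rays(n,[[280,210]])[0])
print(telemetry.get_obs())
E
```

```text
{'vertical_fov': 55.57044661471997, 'cx': 278.0089351680075, 'cy': 209.55355881979534, 'k1': -0.06223407248463916, 'rvec': array([ 1.99992626, -0.59575826,  0.34301738]), 'tvec': array([-0.42346359,  0.24063105,  0.71907436])} [ 0.07872993 -0.66641745  0.55134566]
{'vertical_fov': 48.5783263123204, 'cx': 284.6123172731621, 'cy': 216.75245283228253, 'k1': -0.16201792102835214, 'rvec': array([ 2.15040014, -2.11899031,  0.15669263]), 'tvec': array([0.06581849, 0.51519016, 1.18445123])} [0.32255874 0.05904223 1.25105858]
{'time': 0.1, 'q': array([ 6.98426343e+01,  5.00911877e+00,  1.00397078e+01,  9.51002119e+01,
       -9.80132606e-04,  8.99990028e+01]), 'qd': array([ 0.01649032, -0.16691055,  0.13472135,  0.03904351, -0.04533941,
       -0.08348768]), 'joint_efforts': array([-7.00244000e-04, -5.21561158e+01,  4.65654159e+01,  1.59457832e-02,
       -3.40815120e-05,  1.84518393e-05]), 'ee_pos': array([0.1894715 , 0.51614013, 0.24964912]), 'tcp_rot': array([-1.79930377e+02,  9.78920082e-04,  1.59843633e+02]), 'wrist_force': array([ 0.31986048,  0.24915819, -0.12542526]), 'torque': array([0.00048363, 0.01543722, 0.01424071]), 'grasp_force': 0.0, 'opening': 0.0853714871337208}
```

View pics/top0.png

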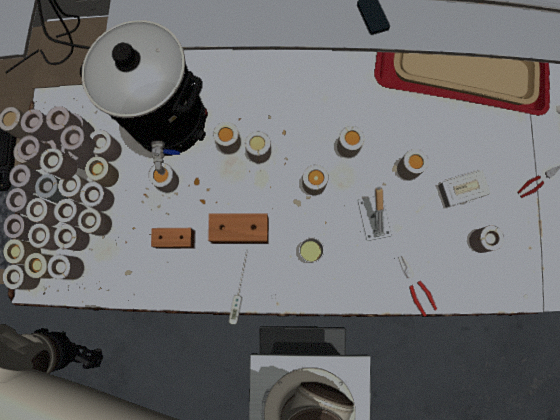

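View pics/scene0.png

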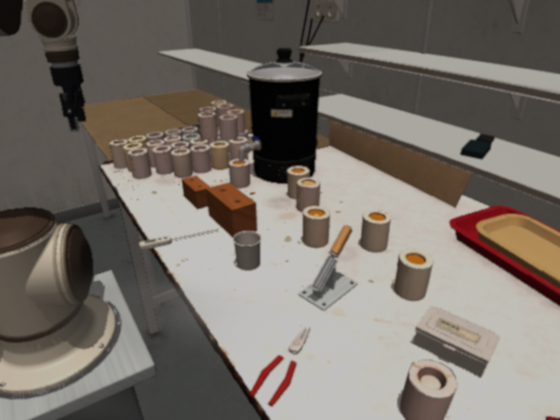

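Top view: there are two brown two-hole blocks, at about (238,228) and (172,237). The one at (238,228) is visibly larger and is the target. The rest with the wooden-handled needle is at (377,212), the steel cup at (309,251), and the mould is probably at (315,180), between rest and block. Next I'll measure them and check one enlarged crop.

```bash
python3 - <<'E'
from h import *
z=np.load("top0.npz"); im,d=z["im"],z["d"]
crop=im[150:280,140:420,::-1]
hsv=cv2.cvtColor(im,cv2.COLOR_RGB2HSV)
m=((hsv[...,0]<18)&(hsv[...,1]>110)).astype(np.uint8)
V,U=np.nonzero(m[150:280,140:420]); 
n,l,s,c=cv2.connectedComponentsWithStats(m)
for i in range(1,n):
    x,y,w,h,a=s[i]
    if a<60 or not(140<x<420 and 150<y<280): continue
    cnt=cv2.findContours((l==i).astype(np.uint8),0,2)[0][0]
    box=cv2.boxPoints(cv2.minAreaRect(cnt))
    vu=np.argwhere(l==i)[:,::-1]; P=dpts("top",vu,d)
    print(i,s[i],c[i],"z pct",np.percentile(P[:,2],[5,50,95]).round(4),"mean",P.mean(0).round(4))
    print("   box@85",plane("top",box,.085)[:,:2].round(4).tolist())
P=dpts("top",[[315,180],[238,222],[309,251],[378,192],[376,210]],d); print(P.round(3))
cv2.imwrite("pics/crop0.png",cv2.resize(crop,None,fx=2.85,fy=2.85,interpolation=2))
E
```

```text
425 [409 155  14  14 143] [415.47552448 161.57342657] z pct [0.0743 0.078  0.0823] mean [ 0.6581 -0.2674  0.0862]
   box@85 [[0.6758, -0.2511], [0.6767, -0.2861], [0.6413, -0.2846], [0.6405, -0.2497]]
434 [154 169  14  13 112] [160.21428571 176.07142857] z pct [0.0664 0.0705 0.0752] mean [0.6137 0.4038 0.0712]
   box@85 [[0.6293, 0.4178], [0.6295, 0.3828], [0.5972, 0.3807], [0.597, 0.4156]]
436 [308 170  16  15 125] [316.104 178.024] z pct [0.0727 0.077  0.0814] mean [ 0.6113 -0.0071  0.0769]
   box@85 [[0.6303, 0.0144], [0.6308, -0.0244], [0.5937, -0.0244], [0.5932, 0.0141]]
450 [376 190   7  20  98] [378.84693878 199.67346939] z pct [0.0994 0.1173 0.1363] mean [ 0.5461 -0.1597  0.1285]
   box@85 [[0.58, -0.159], [0.5814, -0.1742], [0.5314, -0.177], [0.53, -0.162]]
457 [ 209  214   59   29 1696] [238.04834906 227.95813679] z pct [0.0624 0.0851 0.0892] mean [0.4764 0.1901 0.0879]
   box@85 [[0.4398, 0.2633], [0.5116, 0.2661], [0.5136, 0.1177], [0.4422, 0.1162]]
460 [151 228  43  20 795] [172.3245283  237.64025157] z pct [0.0364 0.0593 0.0633] mean [0.4522 0.3656 0.0574]
   box@85 [[0.4731, 0.4158], [0.4749, 0.3059], [0.4264, 0.3038], [0.4242, 0.413]]
[[ 0.606 -0.004  0.077]
 [ 0.492  0.191  0.084]
 [ 0.426  0.008  0.021]
 [ 0.565 -0.157  0.133]
 [ 0.527 -0.159  0.09 ]]
```

View pics/crop0.png

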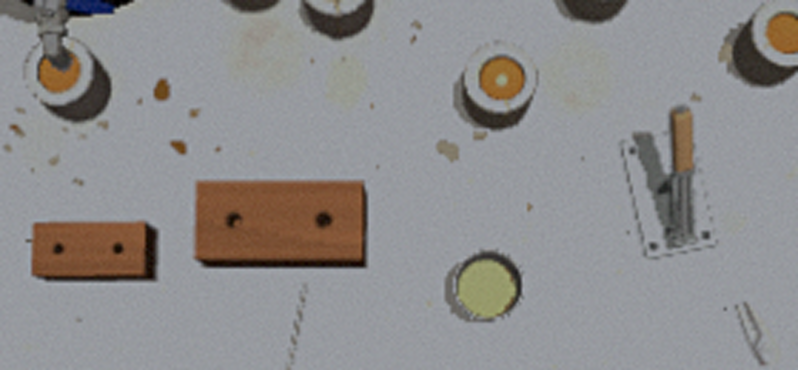

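Crop: the right-hand block of the pair is clearly larger, with about a 148×72 mm top at z≈0.085, so it's the one described; its sockets are at full-image (222,227) and (253,227). The needle has its handle at (379,199) and its shaft running down to (378,233) on the rest plate. The mould (315,178) and cup (309,251) stand between.

```bash
python3 - <<'E'
from h import *
z=np.load("top0.npz"); im,d=z["im"],z["d"]
g=cv2.cvtColor(im,cv2.COLOR_RGB2GRAY).astype(float)
for u0,v0 in((222,227),(253,227)):
    w=g[v0-6:v0+7,u0-6:u0+7]; wt=np.clip(np.median(w)-12-w,0,None); vv,uu=np.mgrid[v0-6:v0+7,u0-6:u0+7]
    uv=[(uu*wt).sum()/wt.sum(),(vv*wt).sum()/wt.sum()]
    print("hole",np.round(uv,2),plane("top",uv,.085).round(4), "depthz",dpts("top",[[u0,v0],[u0,v0-1],[u0,v0+1]],d)[:,2].round(3))
q=np.array([[622,145],[688,128],[717,242],[650,257]])/2.85+[140,150]-.3
B=plane("top",q,.004);print("plate",B.round(4).tolist(),"ctr",B.mean(0).round(4))
for a,b in((3,0),(2,1)): v=B[b]-B[a];print("yaw",np.degrees(np.arctan2(v[1],v[0])),np.linalg.norm(v))
print("w",np.linalg.norm(B[1]-B[0]),np.linalg.norm(B[2]-B[3]))
for n in("top","scene"):
    z=np.load(n+"0.npz"); im,d=z["im"],z["d"]; hsv=cv2.cvtColor(im,cv2.COLOR_RGB2HSV)
    m=((hsv[...,0]<18)&(hsv[...,1]>80)).astype(np.uint8); r=(slice(185,215),slice(370,390)) if n=="top" else (slice(222,262),slice(325,358))
    k=np.zeros_like(m);k[r]=m[r]
    cnt=max(cv2.findContours(k,0,2)[0],key=cv2.contourArea)
    box=cv2.boxPoints(cv2.minAreaRect(cnt)); print(n,box.round(1).tolist(),cv2.contourArea(cnt))
    e=cv2.erode(k,np.ones((2,2),np.uint8)); vu=np.argwhere(e)[:,::-1]; P=dpts(n,vu,d)
    P=P[(abs(P[:,0]-.55)<.06)&(P[:,2]<.16)]
    c=np.median(P,0); P=P[np.linalg.norm(P-c,axis=1)<.045]; c=P.mean(0); v=np.linalg.svd(P-c)[2][0]; v*=np.sign(v[2])
    print(len(P),"c",c.round(4),"dir",v.round(3),"yaw",np.degrees(np.arctan2(v[1],v[0])),"ext",P.min(0).round(3),P.max(0).round(3))
s=np.load("scene0.npz")["im"][205:310,285:375,::-1]; cv2.imwrite("pics/crop1.png",cv2.resize(s,None,fx=5.5,fy=5.5,interpolation=2))
E
```

```text
hole [221.15 226.53] [[0.4798 0.2337 0.085 ]] depthz [0.041 0.055 0.044]
hole [253.09 226.63] [[0.4807 0.1523 0.085 ]] depthz [0.032 0.052 0.021]
plate [[0.5676, -0.1261, 0.004], [0.5853, -0.1905, 0.004], [0.475, -0.2165, 0.004], [0.4599, -0.1519, 0.004]] ctr [ 0.5219 -0.1713  0.004 ]
yaw 13.459153770198524 0.11078033583890512
yaw 13.28269281793795 0.1134085333015615
w 0.06676294798416331 0.06637677415852787
top [[376.0, 189.0], [382.0, 189.0], [382.0, 209.0], [376.0, 209.0]] 100.5
89 c [ 0.5475 -0.1641  0.1156] dir [0.676 0.178 0.715] yaw 14.72558912308274 ext [ 0.529 -0.173  0.093] [ 0.565 -0.155  0.134]
scene [[329.79998779296875, 250.3000030517578], [343.79998779296875, 224.1999969482422], [352.1000061035156, 228.6999969482422], [338.1000061035156, 254.6999969482422]] 242.5
225 c [ 0.5474 -0.1695  0.1153] dir [0.681 0.144 0.718] yaw 11.901234497967973 ext [ 0.526 -0.177  0.091] [ 0.57  -0.159  0.138]
```

View pics/crop1.png

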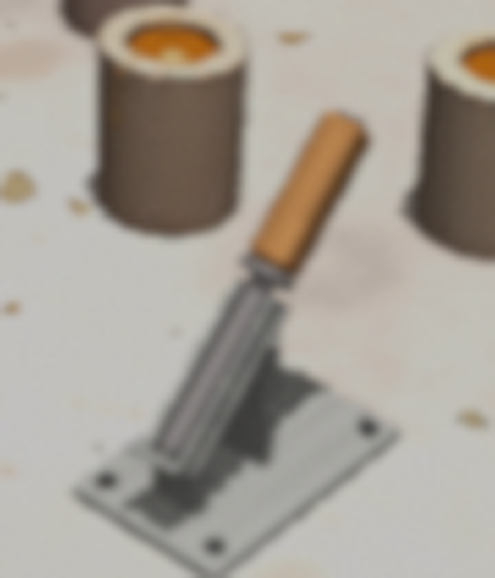

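Scene crop: the needle's shaft lies in the rest's channel, and the handle is free above it (handle centre at about scene pixel (341,239)), rising away from the robot. The measurements agree: rest yaw ≈13.4°, handle centre ≈ (0.5535, −0.1645, 0.109). Sockets: (0.480, 0.234) and (0.481, 0.152), with the expected 80 mm spacing (measured 81). First I'll hover above the handle.

```bash
cat >> h.py <<'E'
from scipy.spatial.transform import Rotation as Ro
def move(p0,e0,p1,R1):
    R0=Ro.from_euler("xyz",e0,degrees=True)
    return (R0.inv().apply(np.subtract(p1,p0))*1000).round(1),(R0.inv()*R1).as_rotvec(degrees=True).round(2)
E
python3 - <<'E'
from h import *
# target tool y yaw -76.6 => euler yaw 13.4
print(move([.19,.516,.25],[180,0,159.844],[.5535,-.1645,.24],Ro.from_euler("xyz",[180,0,13.4],degrees=True)))
E
```

```text
(array([-575.7, -513.6,   10. ]), array([  0.  ,  -0.  , 146.44]))
```

play_rows(
  increments=[
    [[-576, -514, 10], [0, 0, 146.4], 0.3],
    [[-576, -514, 10], [0, 0, 146.4], 0.3],
    [[-576, -514, 10], [0, 0, 146.4], 0.3],
    [[-576, -514, 10], [0, 0, 146.4], 0.3],
    [[-576, -514, 10], [0, 0, 146.4], 0.3],
    [[-576, -514, 10], [0, 0, 146.4], 0.3],
    [[-576, -514, 10], [0, 0, 146.4], 0.3],
    [[-576, -514, 10], [0, 0, 146.4], 0.3],
    [[-576, -514, 10], [0, 0, 146.4], 0.3],
    [[-576, -514, 10], [0, 0, 146.4], 0.3],
    [[-576, -514, 10], [0, 0, 146.4], 0.3],
    [[-576, -514, 10], [0, 0, 146.4], 0.3],
    [[-576, -514, 10], [0, 0, 146.4], 0.3],
    [[-576, -514, 10], [0, 0, 146.4], 0.3],
    [[-576, -514, 10], [0, 0, 146.4], 0.3],
    [[-576, -514, 10], [0, 0, 146.4], 0.3],
    [[-576, -514, 10], [0, 0, 146.4], 0.3],
    [[-576, -514, 10], [0, 0, 146.4], 0.3],
    [[-576, -514, 10], [0, 0, 146.4], 0.3],
    [[-576, -514, 10], [0, 0, 146.4], 0.3],
  ],
)

```text
time: 2.1
ee_pos: [0.553, -0.1641, 0.2404]
tcp_rot: [180.0, -0.0, 13.7]
wrist_force: [-0.5, 0.0, -0.0]
opening: 0.0597
grasp_force: 0.0
```

```bash
python3 - <<'E'
from h import *
im,d=shot("scene","scene1"); o=telemetry.get_obs(); print(o["time"],o["q"].round(1),o["ee_pos"],o["tcp_rot"],o["opening"],o["wrist_force"])
s=im[60:330,180:480,::-1]; cv2.imwrite("pics/crop2.png",cv2.resize(s,None,fx=2.2,fy=2.2,interpolation=2))
E
```

```text
2.15 [-16.5   8.5  12.9  94.3   0.  149.8] [ 0.55300893 -0.1641172   0.24055065] [ 1.79990872e+02 -1.96438748e-02  1.36456359e+01] 0.05972154880960599 [ 0.5602286   0.7580398  -0.66149399]
```

View pics/crop2.png

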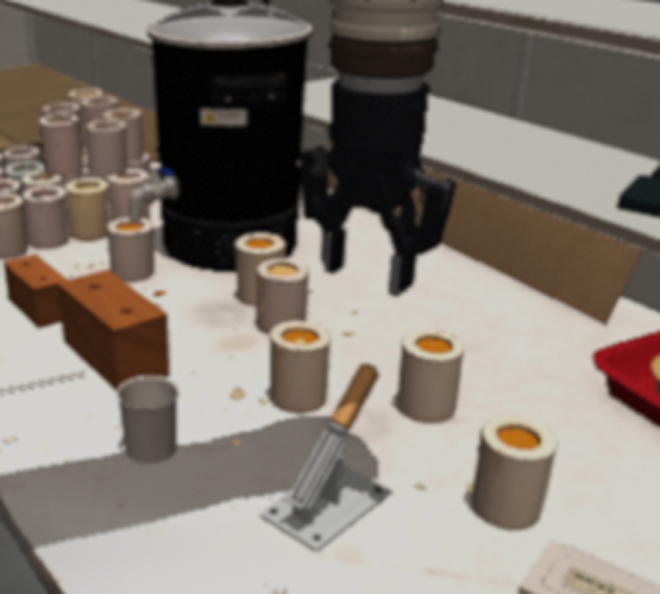

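The crop shows the open gripper vertically above the handle with its fingers on either side, and nothing in the way below. Next: descend, close, then lift.

play_rows(
  increments=[
    [[0, 0, 40], [0, 0, 0], 0.3],
    [[0, 0, 80], [0, 0, 0], 0.3],
    [[0, 0, 110], [0, 0, 0], 0.3],
    [[0, 0, 131], [0, 0, 0], 0.3],
    [[0, 0, 131], [0, 0, 0], 0.3],
    [[0, 0, 131], [0, 0, 0], 1],
    [[0, 0, 131], [0, 0, 0], 1],
    [[0, 0, 131], [0, 0, 0], 1],
    [[0, 0, 131], [0, 0, 0], 1],
    [[0, 0, 131], [0, 0, 0], 1],
    [[0, 0, 131], [0, 0, 0], 1],
    [[0, 0, 131], [0, 0, 0], 1],
    [[0, 0, 131], [0, 0, 0], 1],
    [[0, 0, 131], [0, 0, 0], 1],
  ],
  grip_force=60,
)

```text
time: 3.55
ee_pos: [0.554, -0.1647, 0.1109]
tcp_rot: [179.9, -0.1, 13.5]
wrist_force: [1.1, 1.8, 6.0]
opening: 0.0175
grasp_force: 58.9
```

play_rows(
  increments=[
    [[0, 0, -40], [0, 0, 0], 1],
    [[0, 0, -80], [0, 0, 0], 1],
    [[0, 0, -120], [0, 0, 0], 1],
    [[0, 0, -160], [0, 0, 0], 1],
    [[0, -30, -160], [0, 7.5, 0], 1],
    [[0, -70, -160], [0, 15, 0], 1],
    [[0, -110, -160], [0, 22.5, 0], 1],
    [[0, -150, -160], [0, 30, 0], 1],
    [[0, -190, -160], [0, 37.5, 0], 1],
    [[0, -230, -160], [0, 45, 0], 1],
    [[0, -270, -160], [0, 45, 0], 1],
    [[2, -300, -155], [0, 45, 0], 1],
    [[2, -320, -140], [0, 45, 0], 1],
    [[2, -325, -130], [0, 45, 0], 1],
    [[2, -325, -130], [0, 45, 0], 1],
    [[2, -325, -130], [0, 45, 0], 1],
    [[2, -325, -130], [0, 45, 0], 1],
  ],
)

```text
time: 5.25
ee_pos: [0.4856, 0.1309, 0.2401]
tcp_rot: [179.4, -45.0, 15.5]
wrist_force: [-0.1, -0.9, -1.0]
opening: 0.0171
grasp_force: 59.2
```

```bash
python3 - <<'E'
from h import *
im,d=shot("scene","scene2"); im2,_=shot("top","top2"); o=telemetry.get_obs(); print(o["time"],o["q"].round(1),o["ee_pos"].round(4),o["tcp_rot"].round(2),o["opening"],o["wrist_force"])
a=cv2.resize(im[90:250,170:310,::-1],None,fx=3.6,fy=3.6,interpolation=2)
b=cv2.resize(im2[190:270,200:280,::-1],None,fx=3.6,fy=3.6,interpolation=2)
c=np.zeros((a.shape[0],800,3),np.uint8);c[:,:a.shape[1]]=a;c[:b.shape[0],a.shape[1]+4:a.shape[1]+4+b.shape[1]]=b[:,:800-a.shape[1]-4]
cv2.imwrite("pics/crop3.png",c)
E
```

```text
5.35 [ 15.4 -45.9 -41.3  49.6  -0.5 179.9] [0.4855 0.131  0.24  ] [179.4  -45.04  15.47] 0.017315292114694698 [ 0.21044943  0.19096414 -1.42524765]
```

View pics/crop3.png

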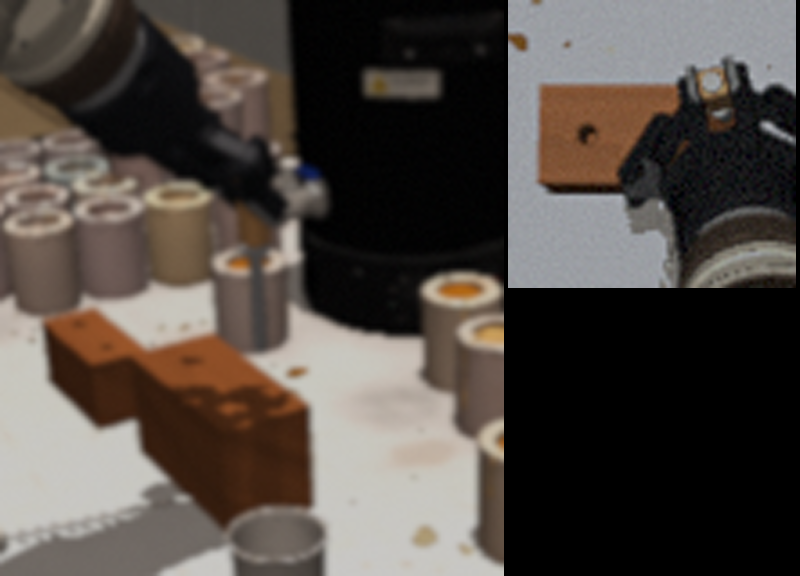

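The scene crop shows the needle held near-vertical over the block's −y half. The top crop shows the handle end 22 mm short in y: joint 6 is at its limit (179.9°). The needle is symmetric about its axis, so I'll change the tool's heading to 28° and recentre on the −y socket.

```bash
python3 - <<'E'
from h import *
o=telemetry.get_obs()
print(move(o["ee_pos"],o["tcp_rot"],[.4806,.1525,.24],Ro.from_euler("xyz",[180,-45,28],degrees=True)))
E
```

```text
(array([  0.7, -22. ,   0.5]), array([ 9.46,  0.01, -8.86]))
```

play_rows(
  increments=[
    [[0.2, -7, 0], [3.2, 0, -3], 1],
    [[0.5, -15, 0.3], [6.4, 0, -6], 1],
    [[0.7, -22, 0.5], [9.46, 0, -8.86], 1],
    [[0.7, -22, 0.5], [9.46, 0, -8.86], 1],
    [[0.7, -22, 0.5], [9.46, 0, -8.86], 1],
    [[0.7, -22, 0.5], [9.46, 0, -8.86], 1],
  ],
)

```text
time: 5.95
ee_pos: [0.4803, 0.1528, 0.2394]
tcp_rot: [-180.0, -45.0, 28.0]
wrist_force: [-0.8, -0.2, -1.5]
opening: 0.0173
grasp_force: 59.2
```

```bash
cat > meas.py <<'E'
from h import *
import sys
tag=sys.argv[1]
im,d=shot("scene","scene"+tag); im2,d2=shot("top","top"+tag); o=telemetry.get_obs(); p=o["ee_pos"]; print(o["time"],o["q"].round(1),p.round(4),o["tcp_rot"].round(2),o["wrist_force"].round(1))
R=Ro.from_euler("xyz",o["tcp_rot"],degrees=True)
pt=p+[0,0,-.11]; print("pred tip px",proj("scene",pt),"collar",proj("scene",p+[0,0,-.033]),"top end",proj("top",p+[0,0,.031]))
u,v=proj("scene",pt)[0].round().astype(int); 
a=im[v-65:v+15,u-30:u+30,::-1]; a=cv2.resize(a,None,fx=6.5,fy=6.5,interpolation=2)
u2,v2=proj("top",p+[0,0,.031])[0].round().astype(int); b=cv2.resize(im2[v2-20:v2+20,u2-25:u2+25,::-1],None,fx=8,fy=8,interpolation=2)
c=np.zeros((520,800,3),np.uint8);c[:a.shape[0],:a.shape[1]]=a;c[:b.shape[0],395:395+b.shape[1]]=b
cv2.imwrite(f"pics/m{tag}.png",c); print("scene crop origin",u-30,v-65,"top",u2-25,v2-20)
E
python3 meas.py 3
```

```text
6.05 [ 11.6 -44.4 -40.5  50.2  11.5 168.2] [0.4802 0.1531 0.2394] [-180.    -44.97   28.03] [-0.4  0.3 -1. ]
pred tip px [[236.31775772 185.09687255]] collar [[234.50027632 156.19145872]] top end [[246.1063393  215.14033667]]
scene crop origin 206 120 top 221 195
```

View pics/m3.png

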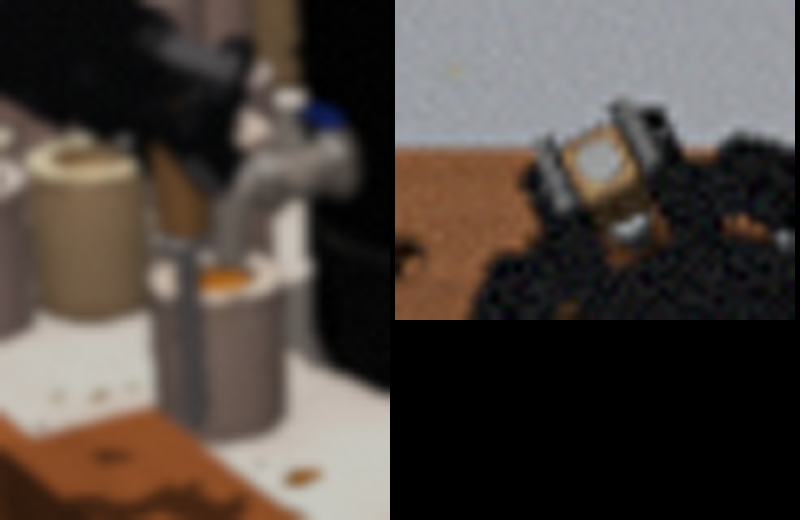

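Left (scene): the shaft hangs vertical, tip at scene px (235.8,185.8) against a predicted (236.3,185.1). Right (top): handle end centred at (246.6,214.8) against a predicted (246.1,215.1). So needle and tool model agree to about 1 mm. I'll lower it 80 mm, which puts the tip about 36 mm below the mouth.

play_rows(
  increments=[
    [[-14.8, -0.5, 13.5], [0, 0, 0], 1],
    [[-26.1, -0.5, 24.8], [0, 0, 0], 1],
    [[-31.8, -0.5, 30.5], [0, 0, 0], 1],
    [[-35.3, -0.5, 34], [0, 0, 0], 1],
    [[-38.9, -0.5, 37.6], [0, 0, 0], 1],
    [[-42.4, -0.5, 41.1], [0, 0, 0], 1],
    [[-46, -0.5, 44.7], [0, 0, 0], 1],
    [[-49.5, -0.5, 48.2], [0, 0, 0], 1],
    [[-53, -0.5, 51.7], [0, 0, 0], 1],
    [[-57.2, -0.5, 56], [0, 0, 0], 1],
    [[-57.2, -0.5, 56], [0, 0, 0], 1],
  ],
)

```text
time: 7.15
ee_pos: [0.4791, 0.1528, 0.1581]
tcp_rot: [180.0, -44.9, 28.1]
wrist_force: [5.1, -4.7, -1.6]
opening: 0.0171
grasp_force: 58.7
```

play_rows(
  increments=[
    [[-2, 0.9, 2.4], [0, 0, 0], 1],
    [[-4.2, 0.9, 4.6], [0, 0, 0], 1],
    [[-6.4, 0.9, 6.8], [0, 0, 0], 1],
    [[-8.5, 0.9, 8.9], [0, 0, 0], 1],
    [[-10.6, 0.9, 11], [0, 0, 0], 1],
  ],
)

```text
time: 7.65
ee_pos: [0.4797, 0.1526, 0.1435]
tcp_rot: [-180.0, -44.9, 28.1]
wrist_force: [0.5, -2.7, 0.1]
opening: 0.0172
grasp_force: 59.3
```

No resistance at about 51 mm, past where the wax would stop it, so I'll carry on down.

play_rows(
  increments=[
    [[-2.8, 0.2, 2.8], [0, 0, 0], 1],
    [[-5.6, 0.2, 5.6], [0, 0, 0], 1],
    [[-8.4, 0.2, 8.4], [0, 0, 0], 1],
    [[-11, 0.2, 11], [0, 0, 0], 1],
    [[-13.4, 0.2, 13.4], [0, 0, 0], 1],
    [[-13.4, 0.2, 13.4], [0, 0, 0], 1],
  ],
)

```text
time: 8.25
ee_pos: [0.4796, 0.1523, 0.1241]
tcp_rot: [-180.0, -44.9, 28.1]
wrist_force: [-1.2, -0.9, -1.0]
opening: 0.0173
grasp_force: 59.2
```

play_rows(
  increments=[
    [[-1.1, 0, 1.1], [0, 0, 0], 1],
    [[-2.2, 0, 2.2], [0, 0, 0], 1],
    [[-2.9, 0, 2.9], [0, 0, 0], 1],
    [[-2.9, 0, 2.9], [0, 0, 0], 1],
  ],
)

```text
time: 8.65
ee_pos: [0.4804, 0.1525, 0.1222]
tcp_rot: [180.0, -45.1, 28.1]
wrist_force: [-3.3, 0.0, 4.7]
opening: 0.0171
grasp_force: 60.1
```

The needle stopped at the height where the collar seats (TCP 0.122, 4.7 N). I'll release it and withdraw straight up.

play_rows(
  increments=[
    [[0.5, 0, -0.5], [0, 0, 0], 0.7],
    [[0.5, 0, -0.5], [0, 0, 0], 0.4],
    [[0.5, 0, -0.5], [0, 0, 0], 0.3],
    [[0.5, 0, -0.5], [0, 0, 0], 0.3],
    [[0.5, 0, -0.5], [0, 0, 0], 0.3],
    [[0.5, 0, -0.5], [0, 0, 0], 0.3],
    [[7, 0, -7], [0, 0, 0], 0.3],
    [[15, 0, -15], [0, 0, 0], 0.3],
    [[25, 0, -25], [0, 0, 0], 0.3],
    [[40, 0, -40], [0, 0, 0], 0.3],
    [[60, 0, -60], [0, 0, 0], 0.3],
    [[80, 0, -80], [0, 0, 0], 0.3],
    [[80, 0, -80], [0, 0, 0], 0.3],
    [[80, 0, -80], [0, 0, 0], 0.3],
  ],
)

```text
time: 10.05
ee_pos: [0.4803, 0.1523, 0.2359]
tcp_rot: [180.0, -45.1, 28.1]
wrist_force: [-0.4, -0.3, -0.4]
opening: 0.0598
grasp_force: 0.0
```

```bash
python3 - <<'E'
from h import *
im,d=shot("scene","scene4"); im2,_=shot("top","top4"); o=telemetry.get_obs(); print(o["time"],o["ee_pos"].round(4),o["wrist_force"].round(1))
a=cv2.resize(im[130:290,170:270,::-1],None,fx=3.7,fy=3.7,interpolation=2)
b=cv2.resize(im2[150:290,200:320,::-1],None,fx=3.5,fy=3.5,interpolation=2)
c=np.zeros((600,800,3),np.uint8);c[:a.shape[0],:a.shape[1]]=a;c[:b.shape[0],375:375+b.shape[1]]=b
cv2.imwrite("pics/m4.png",c)
for z in(.085,.089,.151): print(z,proj("scene",[.480,.1525,z])[0].round(1))
for n,uv in(("scene0",(315,225)),("scene0",(248,250))):
    m=(slice(uv[1]-20,uv[1]+20),slice(uv[0]-15,uv[0]+15)); A=np.load("scene0.npz")["im"][m].astype(float);print("bystander diff",abs(A-im[m]).mean())
E
```

```text
10.15 [0.4797 0.1522 0.2335] [0.9 0.6 0.2]
0.085 [237.4 200.9]
0.089 [237.3 199.5]
0.151 [235.9 177.3]
bystander diff 4.425
bystander diff 4.0
```

View pics/m4.png

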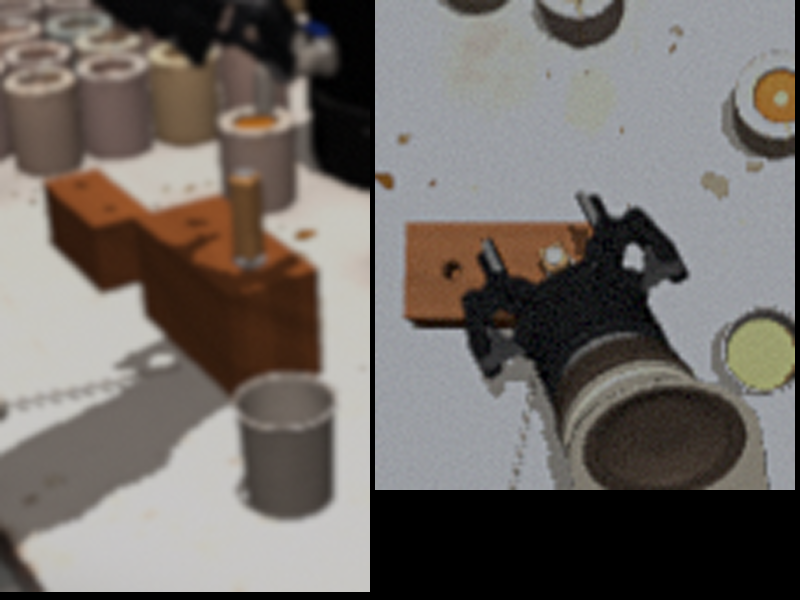

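The needle stands upright and released: collar on the block's top at scene px (237.6,200.3), handle end at (236.2,177.3), both matching the fully-home prediction (237.3,199.5)/(235.9,177.3). The gripper is clear, and the cup and mould have not moved.

```bash
python3 -c "
from workcell import workorder; print(workorder.job_done())"
```

```text
the job is handed in; nothing more can be done
None
```

The needle stands upright and released in the larger block's −y socket, with its collar on the block top; it met no wax on the way down, the mould and cup were not moved, and the job was handed in at about 10 s of the 45 s allowed.

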